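# Move a drilling template to the other swing hook and fold the emptied hook away

### The arm

A 6-joint arm with a two-finger parallel gripper is mounted at the origin on the work surface. World frame = base frame: x ahead of the robot, y to its left, z up, the work surface at z = 0. Lengths are in mm, angles in degrees, forces in N, time in s.
With the tool pointing down it reaches from about 350 to 850 mm from the base axis. Payload 8.1 kg.
Tool frame: the origin (TCP) lies midway between the tips of the shut fingers; the grasp point (between the pads) lies 19 mm behind it; z points along the fingers, y is the line along which they close (so a half turn about z gives the same grasp; the last joint's range is limited). The gripper opens to 85 mm and grips with 20 to 120 N. Pads are 22 mm wide; open, the fingers measure 114 mm over their backs; the gripper's body (76 mm by 85 mm) begins 54 mm behind the grasp point. The pads swing forward as they close: fully open they stand 13 mm farther back than shut.
Start: joints at [-69.294, 7.471, 85.268, -0, 87.261, -4.893], TCP at [259.269, -541.096, 231.292] pointing down, gripper open.
Joint ranges: [-169.43, 169.43], [-51.17, 129.36], [1.28, 143.12], [-76.62, 256.62], [0, 156.53], [-152.29, 152.29]. Speed limits (degrees/s): [136.94, 136.94, 159.86, 180, 180, 180].

### API

Orientations are given as [roll, pitch, yaw] about the fixed x, y, z axes, in that order (R = Rz(yaw) Ry(pitch) Rx(roll)).
In Python, from bench import sense, snapshot, camera_params, hand_in, masks_of, pinpoint gives the robot as it stands.
- The arm moves only by the tool step_arm, never from a script. Its argument "targets" is a list of rows, each an object with "angular": the turn, a rotation vector about the tool's x, y, z scaled (see below), a list of three; "dp": the shift along the tool's x, y, z scaled (see below), a list of three; "fingers": the closure, from 0 (fully open) to 1 (shut). A call has exactly 8 rows; each row is the pose to reach, as a shift and turn from the pose commanded when the call began, along the tool's axes at that moment, turning the shorter way round; what a row does not reach only later rows make up. The controller multiplies each number of a shift by 0.2 m and each number of a turn by 180 degrees. A row lasts 1/8 s, in which the tool goes at most 62.5 mm and 10.7 degrees, less where a joint would pass 70% of its speed; a pose out of reach is approached as far as the arm can. A call with a number of a shift or a turn outside -1 to 1 is refused whole. A call with a gripper value outside its range is refused whole. The fingers move at their own pace and stop on an object; "newtons" is the grip in N (left out, the last holds). Time passes only in rows, so rows that repeat a pose let the fingers close, or fill a call up. It gives the time, the measured TCP pose, the force, the opening and the grip force at its end, in the units of the state.
- sense(): the state, without advancing time (a new reading comes with each control period).
- snapshot(name): name is "scene" or "top"; returns the picture (420x560x3 uint8, blue, green, red); there is no depth.
- camera_params(name): a dict with "vfov" (degrees; the focal length in pixels is half the picture's height over the tangent of half this angle, whatever the lens; pixels are square), "cx", "cy" (the principal point, pixels), "D" ([k1, k2, p1, p2, k3] as OpenCV has them; the pictures are not rectified), "R" (3x3) and "t" (3): a world point X has camera coordinates R X + t. Camera axes: x right, y down, z forward; pixel columns grow to the right and rows downward; lengths in mm; the calibration is good to about 2 mm. A picture is of the moment at which its call begins. camera_params takes no time and is no camera call.
- hand_in(): hands the job in; it is judged then, once.
Trained networks look in the newest picture that a camera, given by its name, has taken for a name from the list of things; names that differ only in an ending like _2 or _b are one class to them, and where a whole thing is asked for, a point or a joint stands for the part that bears it (a point fixed in the world has none). Each returns a list of dicts, best first, with "conf" (0 to 1); they miss things now and then, are a little off and sometimes report something else, mostly with a low value. They report only what shows in the picture. A call takes as long as a camera call.
- masks_of(camera, label): "pixels" (420x560 bool, what is visible of it) and "at" ([column, row] in pixels, amid what is visible of it).
- pinpoint(camera, label): "at" ([column, row] in pixels: a listed point, or the origin of a listed thing).
The state is a dict: "time": time; "joint_pos": joint angles; "qd": joint speeds; "joint_efforts": joint torques, N m; "tool_pos": TCP position; "tcp_rot": TCP orientation; "ft_force": force on the tool from outside, world axes, zero at the start; "wrist_torque": the same for the moment, N m; "finger_gap": finger opening in mm; "grip_force": force on a finger pad.
Only numpy, scipy, OpenCV 4.12 (cv2) and the standard library are available. Lean on these libraries where they do the work, as an engineer would, in place of code of your own. Each camera call takes 0.05 s, during which the arm holds its last target. There are 200 camera calls.

### The job

Swing the empty, folded hook fully out to its stop, then take the drilling template off the hook it hangs on and hang it on that one, between the pin and the hinge. Then fold the emptied hook flat against its block, fully home, so that the space is free. The hinges are stiff: push each hook firmly onto its stop by feel but do not force it past, handle the template gently, and leave everything else where it is.

Things in the scene. Friction and masses are not known exactly. Their poses are not given: they have to be found in the camera images.
- stand_a: stand a, the one whose hook is out and carries the template at the start: fixed upright timber block 45 mm thick (x), 120 wide (y), top at 160 mm, on a foot 100 x 140 x 18. Origin on the table, in the plane of the front face, mid-width; x points out of that face (away from the robot), y along the face, z up. A steel swing hook is screwed to the face. 
- hook_a (a joint): hook a's angle about its upright hinge: 0 folded flat, bar along the face towards the stand's +y; grows clockwise seen from above; 1.571 fully out, bar along the stand's +x. A stiff friction hinge: stays where left, takes 11 to 12 N at the pin to turn; firm rubber-faced stops at both ends, which about 25 N at the pin would overload (3 mm of give). At the start out.
- hook_a_hinge (a point): on the hinge axis at the bar axis' height (160 mm), 13 mm in front of the face, 40 mm to the -y side of mid-width. Knuckle 14 mm across. The round level bar, 10 mm in diameter, runs 95 mm from hinge axis to pin axis. Axes: y along the bar to the pin, z up.
- hook_a_seat (a point): on the bar's top line, 45 mm from the hinge axis, where a hung thing rests; axes as the hinge point's.
- hook_a_pin (a point): top of the upturned pin at the bar's free end: round, upright, 10 mm in diameter, standing 25 mm above the bar's top line. It rises clear of the block (190 against 160 mm), so it can be pinched from above or pushed from any side.
- stand_b: stand b, the one with the empty hook, folded or nearly so at the start: fixed upright timber block 45 mm thick (x), 120 wide (y), top at 160 mm, on a foot 100 x 140 x 18. Origin on the table, in the plane of the front face, mid-width; x points out of that face (away from the robot), y along the face, z up. A steel swing hook is screwed to the face. 
- hook_b (a joint): hook b's angle about its upright hinge: 0 folded flat, bar along the face towards the stand's +y; grows clockwise seen from above; 1.571 fully out, bar along the stand's +x. A stiff friction hinge: stays where left, takes 11 to 12 N at the pin to turn; firm rubber-faced stops at both ends, which about 25 N at the pin would overload (3 mm of give). At the start between 0 and 0.3.
- hook_b_hinge (a point): on the hinge axis at the bar axis' height (160 mm), 13 mm in front of the face, 40 mm to the -y side of mid-width. Knuckle 14 mm across. The round level bar, 10 mm in diameter, runs 95 mm from hinge axis to pin axis. Axes: y along the bar to the pin, z up.
- hook_b_seat (a point): on the bar's top line, 45 mm from the hinge axis, where a hung thing rests; axes as the hinge point's.
- hook_b_pin (a point): top of the upturned pin at the bar's free end: round, upright, 10 mm in diameter, standing 25 mm above the bar's top line. It rises clear of the block (190 against 160 mm), so it can be pinched from above or pushed from any side.
- template: drilling template: plywood plate 12 mm thick (x), 100 wide (y), 152 tall (z), 0.15 to 0.27 kg, hanging upright; never to be pressed on a hook with over 25 N. Origin mid lower edge. Mid-width a slot runs right through along x, 18 mm wide (y), from 55 to 97 mm above the lower edge. At the start bar a passes through it, the slot's upper edge on the bar. The pin passes through the slot only with the plate lifted about 29 mm from rest.
- template_slot (a point): middle of the slot's upper edge (97 mm above the lower edge), mid-thickness; axes as the template's.
- template_top (a point): middle of the template's top edge (152 mm above the lower edge), mid-thickness; the 55 mm between here and the slot is solid, to be gripped from above across the 12 mm thickness.
- offcut: bystander: a loose timber offcut 120 x 70 x 45 mm; origin under its middle. To be left where it is.
- hammer: bystander: a hammer lying on the table; origin under its middle. To be left where it is.
- driver: bystander: a screwdriver lying on the table; origin under its middle. To be left where it is.
- tape: bystander: a tape measure 65 x 35 x 62 mm; origin under its middle. To be left where it is.
- glue: bystander: a bottle 52 mm across, 130 mm tall; origin under its middle. To be left where it is.
- clamp: bystander: a bar clamp 300 mm long lying flat; origin under its middle. To be left where it is.
- cup: bystander: a steel cup 72 mm across, 80 mm tall; origin under its middle. To be left where it is.

How it is judged:
By the outcome, as a careful person would: the job done as asked, in the order asked, and still so for the second after the job is handed in, with the robot touching nothing.
It also fails if it takes over 72 s, if anything falls off the work surface, if the arm or the gripper's body presses on something with over 40 N, if the wrist force passes 120 N, or if a joint passes its speed limit or range.

## Working session

There is one attempt and no reset: what is moved stays moved. The work goes in short steps, Python scripts to look and compute and a tool call to move; the robot and the scene stay as the last step left them, time stands still between calls to the robot, and variables do not carry over. Pictures are saved under pics/ and viewed, at most 10 in all, crops included, and the job is handed in when it is done.

Besides the shell and the picture viewer there is one more tool, called after "Emit:" by a JSON object that holds its "fn" and its "kwargs". step_arm: Moves the arm, as the interface text tells. Its arguments: {"type":"object","properties":{"targets":{"type":"array","items":{"type":"object","properties":{"angular":{"type":"array","items":{"type":"number","minimum":-1,"maximum":1}},"dp":{"type":"array","items":{"type":"number","minimum":-1,"maximum":1}},"fingers":{"type":"number"}}}},"newtons":{"type":"number"}},"required":["targets"]}

```bash
mkdir -p pics; ls; python3 - <<'E'
from bench import *
import cv2,numpy as np
a=snapshot("scene");b=snapshot("top")
cv2.imwrite("pics/s.png",a);cv2.imwrite("pics/t.png",b)
for c in("scene","top"):
    print(c,camera_params(c))
    for l in("hook_a_pin","hook_a_hinge","hook_a_seat","stand_a","template_top","template_slot"):
        print(c,l,[(np.round(d["at"],1).tolist(),round(d["conf"],2)) for d in pinpoint(c,l)])
print(sense())
E
```

```text
pics
scene {'vfov': 57.80937822285991, 'cx': 274.1220152718764, 'cy': 212.2656312533936, 'D': array([-0.01569994,  0.        ,  0.        ,  0.        ,  0.        ]), 'R': array([[-0.46746085,  0.88400621, -0.00365609],
       [ 0.53554741,  0.27990118, -0.79677118],
       [-0.70332732, -0.37441735, -0.60427008]]), 't': array([ 239.76825162, -168.0153734 , 1726.688489  ])}
scene hook_a_pin [([295.2, 214.1], 0.39)]
scene hook_a_hinge []
scene hook_a_seat [([305.2, 207.6], 0.37)]
scene stand_a [([245.9, 232.4], 0.67), ([323.1, 248.2], 0.6)]
scene template_top [([305.2, 198.4], 0.64)]
scene template_slot [([306.8, 216.0], 0.71)]
top {'vfov': 43.82640079310221, 'cx': 285.69366663449665, 'cy': 213.80656254277997, 'D': array([0.00880391, 0.        , 0.        , 0.        , 0.        ]), 'R': array([[ 2.43997321e-03, -9.99997004e-01,  1.97629188e-04],
       [-9.97443138e-01, -2.44785707e-03, -7.14226416e-02],
       [ 7.14229114e-02, -2.28545454e-05, -9.97446122e-01]]), 't': array([  33.41943809,  560.12492347, 1534.30206979])}
top hook_a_pin [([258.4, 212.6], 0.46)]
top hook_a_hinge [([
[... 270 characters left out ...]
2], 0.61)]
{'time': 0.7, 'joint_pos': array([-6.92918313e+01,  7.46981363e+00,  8.52663171e+01, -1.03006670e-04,
        8.72620968e+01, -4.89034066e+00]), 'qd': array([ 0.01125513,  0.0446346 , -0.06475653,  0.00240163,  0.06019705,
        0.00351611]), 'joint_efforts': array([ 6.13885022e-04, -5.69139361e+01, -5.00747216e+01, -2.55386539e-07,
        9.83479586e-04,  7.26082021e-06]), 'tool_pos': array([ 259.28710146, -541.09648235,  231.32056422]), 'tcp_rot': array([1.79998243e+02, 2.53611094e-04, 2.55985143e+01]), 'ft_force': array([-0.33191464,  0.22016997,  0.26993163]), 'wrist_torque': array([ 0.02537697, -0.05734703,  0.00327265]), 'grip_force': 0.0, 'finger_gap': 85.41042146581498}
```

View pics/s.png

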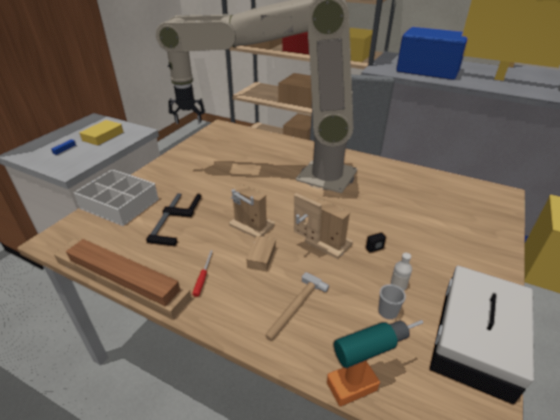

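View pics/t.png

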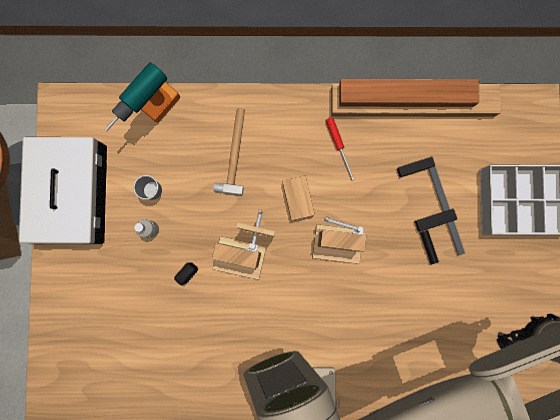

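```bash
python3 - <<'E'
import cv2,numpy as np
a=cv2.imread("pics/s.png");b=cv2.imread("pics/t.png")
A=cv2.resize(b[195:285,200:380],None,fx=4.4,fy=4.4,interpolation=cv2.INTER_CUBIC)[:300*2]
cv2.imwrite("pics/t2.png",A)
B=cv2.resize(a[180:260,220:360],None,fx=5.7,fy=5.7,interpolation=cv2.INTER_CUBIC)
cv2.imwrite("pics/s2.png",B);print(A.shape,B.shape)
E
```

```text
(396, 792, 3) (456, 798, 3)
```

View pics/t2.png

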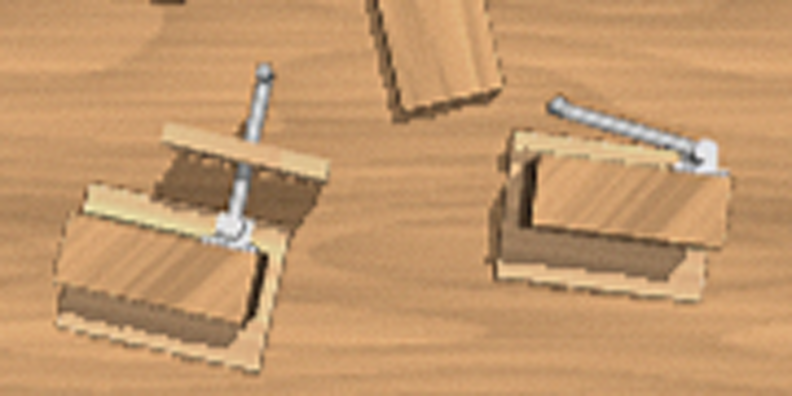

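View pics/s2.png

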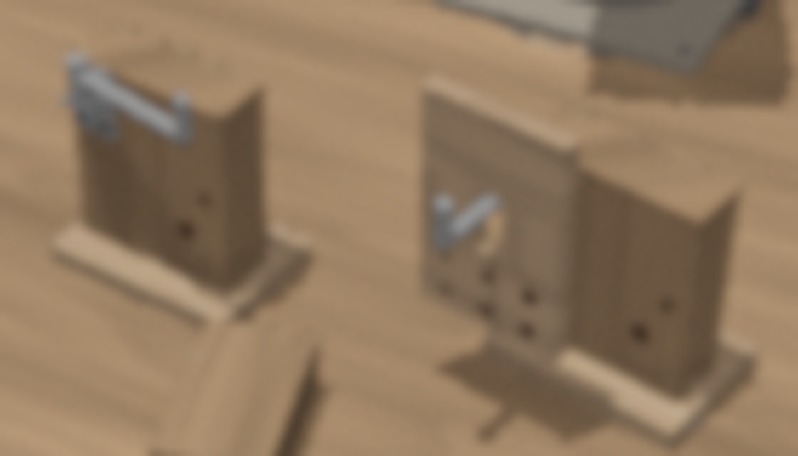

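```bash
cat > h.py <<'E'
from bench import *
import cv2,numpy as np
from scipy.optimize import least_squares
from scipy.spatial.transform import Rotation as Ro
def proj(c,X):
    p=camera_params(c);f=210/np.tan(np.radians(p["vfov"]/2))
    K=np.array([[f,0,p["cx"]],[0,f,p["cy"]],[0,0,1]])
    return cv2.projectPoints(np.float64(X).reshape(-1,1,3),cv2.Rodrigues(p["R"])[0],p["t"],K,p["D"])[0][:,0]
def rz(a,P): return np.atleast_2d(P)@np.array([[np.cos(a),np.sin(a),0],[-np.sin(a),np.cos(a),0],[0,0,1]])
def hookpt(q,r,z): # stand frame, clockwise
    return [13+r*np.sin(q),-40+r*np.cos(q),z]
def W(p,P): return rz(p[2],P)+[p[0],p[1],0]
def aim(q): # world target -> tool-frame shift in units, from commanded pose p0 (pos,rpy)
    pass
T=lambda u,v:np.array([200+(u+.5)/4.4-.5,195+(v+.5)/4.4-.5])
S=lambda u,v:np.array([220+(u+.5)/5.7-.5,180+(v+.5)/5.7-.5])
E
cat > fit.py <<'E'
from h import *
FL,FR,BL,BR=[0,60,160],[0,-60,160],[-45,60,160],[-45,-60,160]
def fit(x0,fix,obs):
    def res(x,full=False):
        q=np.pi/2 if fix else x[3]
        r=[]
        for c,n,uv in obs:
            P={"pin":hookpt(q,95,190),"kn":hookpt(q,0,167)}.get(n,n) if isinstance(n,str) else n
            r.append(proj(c,W(x,P))[0]-uv)
        r=np.array(r); return r if full else r.ravel()
    s=least_squares(res,x0,loss="soft_l1",f_scale=.7,x_scale=[10,10,.1,.1][:len(x0)])
    print(np.round(s.x,3),np.degrees(s.x[2:]).round(1));print(np.round(res(s.x,True),1).tolist());return s.x
a=fit([480,40,-.2],True,[("top",FL,T(80,213)),("top",FR,T(265,251)),("top",BR,T(243,322)),("top",BL,T(55,283)),("top","pin",T(265,70)),("top","kn",T(237,228)),
 ("scene",FL,S(700,222)),("scene",BL,S(740,190)),("scene","pin",S(440,203))])
b=fit([480,-250,-.1,.2],False,[("top",FL,T(540,155)),("top",FR,T(732,175)),("top",BR,T(722,248)),("top",BL,T(533,225)),("top","pin",T(556,103)),("top","kn",T(707,150)),
 ("scene",FL,S(222,115)),("scene",BL,S(263,88)),("scene","pin",S(180,97))])
def ft(x,full=False):
    P=[[6,50,152],[6,-50,152],[-6,50,152],[-6,-50,152]]
    r=[proj("top",rz(x[3],p)+x[:3])[0]-o for p,o in zip(P,[T(165,125),T(330,163),T(163,143),T(328,182)])]
    P=[[6,-50,152],[6,50,152],[6,-50,0],[6,50,0]]
    r+=[proj("scene",rz(x[3],p)+x[:3])[0]-o for p,o in zip(P,[S(425,85),S(575,150),S(430,290),S(575,360)])]
    return np.array(r) if full else np.array(r).ravel()
t=least_squares(ft,[530,30,68,-.2],loss="soft_l1",f_scale=.7,x_scale=[10,10,10,.1]).x
print("tmpl",t.round(2),np.degrees(t[3]).round(1));print(np.round(ft(t,1),1).tolist())
for n,p,q in(("a",a,np.pi/2),("b",b,b[3])):
    for k,r,z in(("hinge",0,160),("seat",45,165),("pin",95,190)): print(n,k,W(p,hookpt(q,r,z)).round(1))
for l in("hook_a_pin","hook_a_hinge"): pass
E
python3 fit.py
```

```text
[ 4.59268e+02  1.64547e+02 -2.07000e-01] [-11.9]
[[-2.0, -0.4], [-0.6, 0.2], [0.9, 0.5], [0.0, 0.1], [0.1, -0.1], [-0.6, -0.8], [-0.6, -0.2], [-0.4, -1.1], [-0.1, -0.5]]
[ 5.01382e+02 -1.22949e+02 -1.10000e-01  1.76000e-01] [-6.3 10.1]
[[-0.4, -0.4], [0.2, 0.0], [0.7, 0.0], [-0.6, 0.2], [0.4, 0.1], [-0.7, -0.0], [-0.3, 0.4], [0.1, -1.0], [-0.1, -0.1]]
tmpl [ 5.0433e+02  1.1418e+02  6.8380e+01 -2.2000e-01] -12.5
[[-0.5, 0.2], [-0.3, -0.0], [-1.0, 0.6], [-0.8, 0.2], [-0.6, -0.4], [-1.2, 0.1], [-2.7, 0.1], [-4.4, 0.3]]
a hinge [[463.8 122.7 160. ]]
a seat [[507.8 113.5 165. ]]
a pin [[556.8 103.2 190. ]]
b hinge [[ 509.9 -164.1  160. ]]
b seat [[ 522.6 -121.   165. ]]
b pin [[536.7 -73.  190. ]]
```

```bash
cat >> h.py <<'E'
def Rt(yaw): return Ro.from_euler("xyz",[180,0,yaw],degrees=True)
def rows(c,wps):
    """c, wps: (x,y,z,yaw) world; prints dp, angular z in move units"""
    for w in wps:
        d=Rt(c[3]).inv().apply(np.subtract(w[:3],c[:3]))/200
        print(d.round(4).tolist(),round(-(w[3]-c[3])/180,4))
def st():
    s=sense();print(round(s["time"],2),s["tool_pos"].round(1),s["tcp_rot"].round(1),"F",s["ft_force"].round(1),round(s["finger_gap"],1),round(s["grip_force"],1),s["joint_pos"].round(0));return s
E
python3 - <<'E'
from h import *
c=(259.3,-541.1,231.3,25.6)
rows(c,[(537,-73,240,73.7)])
E
```

```text
[2.2635, -1.5108, -0.0435] -0.2672
```

Emit:
{"fn": "step_arm", "kwargs": {"targets": [{"dp": [0.2, -0.13, -0.04], "angular": [0, 0, 0], "fingers": 0.72}, {"dp": [0.4, -0.26, -0.04], "angular": [0, 0, 0], "fingers": 0.72}, {"dp": [0.6, -0.4, -0.04], "angular": [0, 0, 0], "fingers": 0.72}, {"dp": [0.8, -0.53, -0.04], "angular": [0, 0, 0], "fingers": 0.72}, {"dp": [1, -0.66, -0.04], "angular": [0, 0, 0], "fingers": 0.72}, {"dp": [1, -0.66, -0.04], "angular": [0, 0, 0], "fingers": 0.72}, {"dp": [1, -0.66, -0.04], "angular": [0, 0, 0], "fingers": 0.72}, {"dp": [1, -0.66, -0.04], "angular": [0, 0, 0], "fingers": 0.72}], "newtons": 30}}

```text
time: 1.7
tool_pos: [382.1, -336.6, 239.3]
tcp_rot: [180.0, 0.0, 25.5]
ft_force: [-0.4, 0.8, -0.7]
finger_gap: 24.2
grip_force: 0.0
```

Emit:
{"fn": "step_arm", "kwargs": {"targets": [{"dp": [0.2, -0.13, 0], "angular": [0, 0, 0], "fingers": 0.72}, {"dp": [0.4, -0.26, 0], "angular": [0, 0, 0], "fingers": 0.72}, {"dp": [0.6, -0.4, 0], "angular": [0, 0, 0], "fingers": 0.72}, {"dp": [0.8, -0.53, 0], "angular": [0, 0, 0], "fingers": 0.72}, {"dp": [1, -0.66, 0], "angular": [0, 0, 0], "fingers": 0.72}, {"dp": [1, -0.66, 0], "angular": [0, 0, -0.05], "fingers": 0.72}, {"dp": [1, -0.66, 0], "angular": [0, 0, -0.1], "fingers": 0.72}, {"dp": [1, -0.66, 0], "angular": [0, 0, -0.15], "fingers": 0.72}]}}

```text
time: 2.7
tool_pos: [505.9, -131.2, 239.1]
tcp_rot: [-180.0, 0.0, 52.8]
ft_force: [0.0, 0.4, 0.1]
finger_gap: 24.1
grip_force: 0.0
```

```bash
python3 - <<'E'
from h import *
s=st();rows((*s["tool_pos"],s["tcp_rot"][2]),[(537,-73,225,73.7)])
E
```

```text
2.7 [ 505.9 -131.2  239.1] [-180.     0.    52.8] F [0.  0.4 0.1] 24.1 0.0 [-20.  -5.  97.  -0.  88.  17.]
[0.3259, -0.0517, 0.0705] -0.116
```

Emit:
{"fn": "step_arm", "kwargs": {"targets": [{"dp": [0.163, -0.025, 0.04], "angular": [0, 0, -0.058], "fingers": 0.72}, {"dp": [0.326, -0.051, 0.07], "angular": [0, 0, -0.117], "fingers": 0.72}, {"dp": [0.326, -0.051, 0.07], "angular": [0, 0, -0.117], "fingers": 0.72}, {"dp": [0.326, -0.051, 0.07], "angular": [0, 0, -0.117], "fingers": 0.72}, {"dp": [0.326, -0.051, 0.07], "angular": [0, 0, -0.117], "fingers": 0.72}, {"dp": [0.326, -0.051, 0.07], "angular": [0, 0, -0.117], "fingers": 0.72}, {"dp": [0.326, -0.051, 0.07], "angular": [0, 0, -0.117], "fingers": 0.72}, {"dp": [0.326, -0.051, 0.07], "angular": [0, 0, -0.117], "fingers": 0.72}]}}

```text
time: 3.7
tool_pos: [537.4, -72.4, 225.4]
tcp_rot: [180.0, 0.0, 73.6]
ft_force: [0.1, -0.6, 0.6]
finger_gap: 23.8
grip_force: 0.0
```

```bash
python3 - <<'E'
from h import *
s=st()
a=snapshot("scene");b=snapshot("top")
print("tcp px",proj("scene",s["tool_pos"]),proj("top",s["tool_pos"]),"pin",proj("scene",[536.7,-73,190]))
A=cv2.resize(a[165:225,210:290],None,fx=5,fy=5,interpolation=cv2.INTER_CUBIC)
B=cv2.resize(b[195:255,300:380],None,fx=5,fy=5,interpolation=cv2.INTER_CUBIC)
cv2.imwrite("pics/c.png",np.hstack([A,B]))
E
```

```text
3.7 [537.4 -72.4 225.4] [180.    0.   73.6] F [ 0.1 -0.6  0.6] 23.8 0.0 [-13.  -1.  95.  -0.  86.   3.]
tcp px [[250.73252068 187.70473898]] [[327.19267981 216.97360663]] pin [[251.11026967 196.46943094]]
```

View pics/c.png

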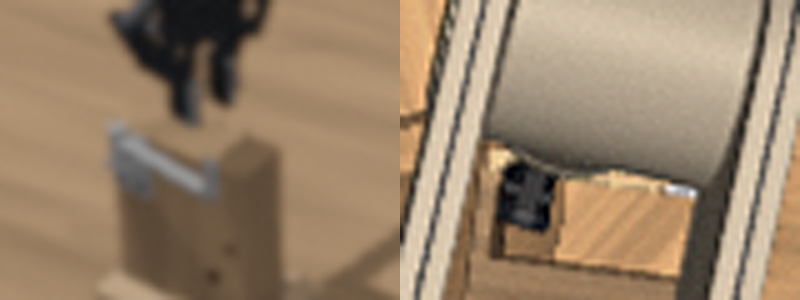

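Emit:
{"fn": "step_arm", "kwargs": {"targets": [{"dp": [0, 0, 0.07], "angular": [0, 0, 0], "fingers": 0.72}, {"dp": [0, 0, 0.12], "angular": [0, 0, 0], "fingers": 0.72}, {"dp": [0, 0, 0.16], "angular": [0, 0, 0], "fingers": 0.72}, {"dp": [0, 0, 0.2], "angular": [0, 0, 0], "fingers": 0.72}, {"dp": [0, 0, 0.24], "angular": [0, 0, 0], "fingers": 0.72}, {"dp": [0, 0, 0.275], "angular": [0, 0, 0], "fingers": 0.72}, {"dp": [0, 0, 0.275], "angular": [0, 0, 0], "fingers": 0.72}, {"dp": [0, 0, 0.275], "angular": [0, 0, 0], "fingers": 0.72}]}}

```text
time: 4.8
tool_pos: [537.6, -72.3, 170.6]
tcp_rot: [180.0, -0.0, 73.7]
ft_force: [0.1, 0.2, 0.4]
finger_gap: 24.0
grip_force: 0.0
```

```bash
python3 - <<'E'
from h import *
s=st()
psi=np.degrees(-.110);H=np.array([509.9,-164.1])
def wp(q,lead=7,r=95):  # q deg; tcp leads the pin along tangent
    h=np.radians(psi+90-q);t=np.radians(psi-q)
    p=H+r*np.array([np.cos(h),np.sin(h)])+lead*np.array([np.cos(t),np.sin(t)])
    return (*p,170,psi-q+90)
c=(*s["tool_pos"][:2],170,s["tcp_rot"][2])
print("A");rows(c,[wp(q) for q in (10,12,14,17,22,27,32,37)])
print("B");rows(wp(37),[wp(q) for q in (42,47,52,57,62,67,72,75)])
print("C");rows(wp(75),[wp(q) for q in (77,78,79,80,81,82,83,83)])
print(wp(83))
E
```

```text
4.8 [537.6 -72.3 170.6] [180.   -0.   73.7] F [0.1 0.2 0.4] 24.0 0.0 [-13.   1.  99.  -0.  81.   3.]
A
[-0.0046, 0.031, 0.0] -0.0002
[-0.0061, 0.0475, 0.0] 0.0109
[-0.0081, 0.064, 0.0] 0.022
[-0.0123, 0.0886, 0.0] 0.0387
[-0.0221, 0.129, 0.0] 0.0664
[-0.0354, 0.1683, 0.0] 0.0942
[-0.0521, 0.2064, 0.0] 0.122
[-0.0721, 0.2429, 0.0] 0.1498
B
[-0.0049, 0.0413, 0.0] 0.0278
[-0.0133, 0.082, 0.0] 0.0556
[-0.0252, 0.1217, 0.0] 0.0833
[-0.0406, 0.1603, 0.0] 0.1111
[-0.0593, 0.1975, 0.0] 0.1389
[-0.0811, 0.2328, 0.0] 0.1667
[-0.106, 0.2661, 0.0] 0.1944
[-0.1222, 0.285, 0.0] 0.2111
C
[-0.0015, 0.0166, 0.0] 0.0111
[-0.0025, 0.0248, 0.0] 0.0167
[-0.0036, 0.033, 0.0] 0.0222
[-0.0049, 0.0413, 0.0] 0.0278
[-0.0063, 0.0495, 0.0] 0.0333
[-0.0078, 0.0576, 0.0] 0.0389
[-0.0095, 0.0658, 0.0] 0.0444
[-0.0095, 0.0658, 0.0] 0.0444
(np.float64(604.9781706192108), np.float64(-169.94307040041645), 170, np.float64(0.6974642535609519))
```

Emit:
{"fn": "step_arm", "kwargs": {"targets": [{"dp": [-0.005, 0.031, 0], "angular": [0, 0, 0], "fingers": 0.72}, {"dp": [-0.006, 0.048, 0], "angular": [0, 0, 0.011], "fingers": 0.72}, {"dp": [-0.008, 0.064, 0], "angular": [0, 0, 0.022], "fingers": 0.72}, {"dp": [-0.012, 0.089, 0], "angular": [0, 0, 0.039], "fingers": 0.72}, {"dp": [-0.022, 0.129, 0], "angular": [0, 0, 0.066], "fingers": 0.72}, {"dp": [-0.035, 0.168, 0], "angular": [0, 0, 0.094], "fingers": 0.72}, {"dp": [-0.052, 0.206, 0], "angular": [0, 0, 0.122], "fingers": 0.72}, {"dp": [-0.072, 0.243, 0], "angular": [0, 0, 0.15], "fingers": 0.72}]}}

```text
time: 5.8
tool_pos: [578.6, -98.9, 170.4]
tcp_rot: [-179.7, 0.1, 46.5]
ft_force: [-12.5, 4.6, 7.2]
finger_gap: 24.1
grip_force: 6.2
```

```bash
python3 - <<'E'
from h import *
s=st()
E
```

```text
5.8 [578.6 -98.9 170.4] [-1.797e+02  1.000e-01  4.650e+01] F [-12.5   4.6   7.2] 24.1 6.2 [-15.   8.  91.   0.  81.  29.]
```

Emit:
{"fn": "step_arm", "kwargs": {"targets": [{"dp": [-0.005, 0.041, -0.005], "angular": [0, 0, 0.028], "fingers": 0.72}, {"dp": [-0.013, 0.082, -0.01], "angular": [0, 0, 0.056], "fingers": 0.72}, {"dp": [-0.025, 0.122, -0.01], "angular": [0, 0, 0.083], "fingers": 0.72}, {"dp": [-0.041, 0.16, -0.01], "angular": [0, 0, 0.111], "fingers": 0.72}, {"dp": [-0.059, 0.198, -0.01], "angular": [0, 0, 0.139], "fingers": 0.72}, {"dp": [-0.081, 0.233, -0.01], "angular": [0, 0, 0.167], "fingers": 0.72}, {"dp": [-0.106, 0.266, -0.01], "angular": [0, 0, 0.194], "fingers": 0.72}, {"dp": [-0.122, 0.285, -0.01], "angular": [0, 0, 0.211], "fingers": 0.72}]}}

```text
time: 6.8
tool_pos: [603.0, -154.4, 170.7]
tcp_rot: [-179.7, 0.3, 8.6]
ft_force: [-8.6, 9.9, 1.1]
finger_gap: 24.2
grip_force: 5.8
```

```bash
python3 - <<'E'
from h import *
s=st()
E
```

```text
6.8 [ 603.  -154.4  170.7] [-179.7    0.3    8.6] F [-8.6  9.9  1.1] 24.2 5.8 [-19.  13.  85.   0.  82.  62.]
```

Emit:
{"fn": "step_arm", "kwargs": {"targets": [{"dp": [-0.004, 0.017, 0], "angular": [0, 0, 0.011], "fingers": 0.72}, {"dp": [-0.007, 0.025, 0], "angular": [0, 0, 0.017], "fingers": 0.72}, {"dp": [-0.01, 0.033, 0], "angular": [0, 0, 0.022], "fingers": 0.72}, {"dp": [-0.013, 0.041, 0], "angular": [0, 0, 0.028], "fingers": 0.72}, {"dp": [-0.016, 0.049, 0], "angular": [0, 0, 0.033], "fingers": 0.72}, {"dp": [-0.018, 0.058, 0], "angular": [0, 0, 0.039], "fingers": 0.72}, {"dp": [-0.02, 0.066, 0], "angular": [0, 0, 0.044], "fingers": 0.72}, {"dp": [-0.02, 0.066, 0], "angular": [0, 0, 0.044], "fingers": 0.72}]}}

```text
time: 7.8
tool_pos: [603.0, -167.4, 171.0]
tcp_rot: [-179.7, 0.1, 0.8]
ft_force: [2.4, 10.2, -4.1]
finger_gap: 24.0
grip_force: 5.5
```

```bash
python3 - <<'E'
from h import *
s=st()
E
```

```text
7.8 [ 603.  -167.4  171. ] [-1.797e+02  1.000e-01  8.000e-01] F [ 2.4 10.2 -4.1] 24.0 5.5 [-20.  13.  85.   0.  82.  69.]
```

Emit:
{"fn": "step_arm", "kwargs": {"targets": [{"dp": [0, 0.005, 0], "angular": [0, 0, 0.004], "fingers": 0.72}, {"dp": [0, 0.01, 0], "angular": [0, 0, 0.008], "fingers": 0.72}, {"dp": [0, 0.015, 0], "angular": [0, 0, 0.012], "fingers": 0.72}, {"dp": [0, 0.02, 0], "angular": [0, 0, 0.016], "fingers": 0.72}, {"dp": [-0.002, 0.025, 0], "angular": [0, 0, 0.02], "fingers": 0.72}, {"dp": [-0.003, 0.03, 0], "angular": [0, 0, 0.024], "fingers": 0.72}, {"dp": [-0.004, 0.035, 0], "angular": [0, 0, 0.028], "fingers": 0.72}, {"dp": [-0.004, 0.035, 0], "angular": [0, 0, 0.028], "fingers": 0.72}]}}

```text
time: 8.8
tool_pos: [602.3, -174.4, 171.1]
tcp_rot: [-179.7, 0.1, -4.2]
ft_force: [2.9, 11.3, -4.1]
finger_gap: 24.0
grip_force: 5.6
```

Emit:
{"fn": "step_arm", "kwargs": {"targets": [{"dp": [0, 0.005, 0], "angular": [0, 0, 0.004], "fingers": 0.72}, {"dp": [0, 0.01, 0], "angular": [0, 0, 0.008], "fingers": 0.72}, {"dp": [0, 0.01, 0], "angular": [0, 0, 0.008], "fingers": 0.72}, {"dp": [0, 0.01, 0], "angular": [0, 0, 0.008], "fingers": 0.72}, {"dp": [0, 0.01, 0], "angular": [0, 0, 0.008], "fingers": 0.72}, {"dp": [0, 0.01, 0], "angular": [0, 0, 0.008], "fingers": 0.72}, {"dp": [0, 0.01, 0], "angular": [0, 0, 0.008], "fingers": 0.72}, {"dp": [0, 0.01, 0], "angular": [0, 0, 0.008], "fingers": 0.72}]}}

```text
time: 9.8
tool_pos: [602.0, -176.4, 171.0]
tcp_rot: [-179.7, 0.1, -5.6]
ft_force: [2.2, 10.5, -4.1]
finger_gap: 24.0
grip_force: 5.6
```

Emit:
{"fn": "step_arm", "kwargs": {"targets": [{"dp": [0, 0.005, 0], "angular": [0, 0, 0.002], "fingers": 0.72}, {"dp": [0, 0.01, 0], "angular": [0, 0, 0.004], "fingers": 0.72}, {"dp": [0, 0.013, 0], "angular": [0, 0, 0.004], "fingers": 0.72}, {"dp": [0, 0.013, 0], "angular": [0, 0, 0.004], "fingers": 0.72}, {"dp": [0, 0.013, 0], "angular": [0, 0, 0.004], "fingers": 0.72}, {"dp": [0, 0.013, 0], "angular": [0, 0, 0.004], "fingers": 0.72}, {"dp": [0, 0.013, 0], "angular": [0, 0, 0.004], "fingers": 0.72}, {"dp": [0, 0.013, 0], "angular": [0, 0, 0.004], "fingers": 0.72}]}}

```text
time: 10.8
tool_pos: [601.8, -178.9, 171.0]
tcp_rot: [-179.7, 0.1, -6.3]
ft_force: [1.7, 11.8, -4.1]
finger_gap: 24.0
grip_force: 5.6
```

```bash
python3 -c "
from h import *
st()"
```

```text
10.8 [ 601.8 -178.9  171. ] [-1.797e+02  1.000e-01 -6.300e+00] F [ 1.7 11.8 -4.1] 24.0 5.6 [-21.  14.  85.   0.  82.  75.]
```

Emit:
{"fn": "step_arm", "kwargs": {"targets": [{"dp": [0, 0.005, 0], "angular": [0, 0, 0], "fingers": 0.72}, {"dp": [0, 0.01, 0], "angular": [0, 0, 0], "fingers": 0.72}, {"dp": [0, 0.01, 0], "angular": [0, 0, 0], "fingers": 0.72}, {"dp": [0, 0.01, 0], "angular": [0, 0, 0], "fingers": 0.72}, {"dp": [0, 0.01, 0], "angular": [0, 0, 0], "fingers": 0.72}, {"dp": [0, 0.01, 0], "angular": [0, 0, 0], "fingers": 0.72}, {"dp": [0, 0.01, 0], "angular": [0, 0, 0], "fingers": 0.72}, {"dp": [0, 0.01, 0], "angular": [0, 0, 0], "fingers": 0.72}]}}

```text
time: 11.8
tool_pos: [601.7, -180.9, 171.0]
tcp_rot: [-179.7, 0.1, -6.3]
ft_force: [2.8, 10.9, -3.9]
finger_gap: 23.9
grip_force: 5.6
```

```bash
python3 -c "
from h import *
st()"
```

```text
11.8 [ 601.7 -180.9  171. ] [-1.797e+02  1.000e-01 -6.300e+00] F [ 2.8 10.9 -3.9] 23.9 5.6 [-22.  14.  84.   0.  82.  75.]
```

Emit:
{"fn": "step_arm", "kwargs": {"targets": [{"dp": [0, 0.005, 0], "angular": [0, 0, 0], "fingers": 0.72}, {"dp": [0, 0.01, 0], "angular": [0, 0, 0], "fingers": 0.72}, {"dp": [0, 0.01, 0], "angular": [0, 0, 0], "fingers": 0.72}, {"dp": [0, 0.01, 0], "angular": [0, 0, 0], "fingers": 0.72}, {"dp": [0, 0.01, 0], "angular": [0, 0, 0], "fingers": 0.72}, {"dp": [0, 0.01, 0], "angular": [0, 0, 0], "fingers": 0.72}, {"dp": [0, 0.01, 0], "angular": [0, 0, 0], "fingers": 0.72}, {"dp": [0, 0.01, 0], "angular": [0, 0, 0], "fingers": 0.72}]}}

```text
time: 12.8
tool_pos: [601.6, -181.9, 171.0]
tcp_rot: [-179.7, 0.1, -6.3]
ft_force: [2.9, 15.3, -3.8]
finger_gap: 24.1
grip_force: 7.6
```

Emit:
{"fn": "step_arm", "kwargs": {"targets": [{"dp": [0, 0.005, 0], "angular": [0, 0, 0], "fingers": 0.72}, {"dp": [0, 0.005, 0], "angular": [0, 0, 0], "fingers": 0.72}, {"dp": [0, 0.005, 0], "angular": [0, 0, 0], "fingers": 0.72}, {"dp": [0, 0.005, 0], "angular": [0, 0, 0], "fingers": 0.72}, {"dp": [0, 0.005, 0], "angular": [0, 0, 0], "fingers": 0.72}, {"dp": [0, 0.005, 0], "angular": [0, 0, 0], "fingers": 0.72}, {"dp": [0, 0.005, 0], "angular": [0, 0, 0], "fingers": 0.72}, {"dp": [0, 0.005, 0], "angular": [0, 0, 0], "fingers": 0.72}]}}

```text
time: 13.8
tool_pos: [601.6, -182.0, 171.0]
tcp_rot: [-179.6, 0.1, -6.3]
ft_force: [2.6, 17.8, -3.2]
finger_gap: 23.4
grip_force: 9.3
```

```bash
python3 -c "
from h import *
st()"
```

```text
13.8 [ 601.6 -182.   171. ] [-1.796e+02  1.000e-01 -6.300e+00] F [ 2.6 17.8 -3.2] 23.4 9.3 [-22.  14.  84.   0.  82.  75.]
```

Emit:
{"fn": "step_arm", "kwargs": {"targets": [{"dp": [0, -0.052, 0], "angular": [0, 0, 0], "fingers": 0.72}, {"dp": [0, -0.052, -0.1], "angular": [0, 0, 0], "fingers": 0.72}, {"dp": [0, -0.052, -0.3], "angular": [0, 0, 0], "fingers": 0.72}, {"dp": [0, -0.1, -0.5], "angular": [0, 0, -0.05], "fingers": 0.5}, {"dp": [-0.1, -0.3, -0.5], "angular": [0, 0, -0.1], "fingers": 0.5}, {"dp": [-0.2, -0.5, -0.5], "angular": [0, 0, -0.15], "fingers": 0.5}, {"dp": [-0.3, -0.7, -0.5], "angular": [0, 0, -0.2], "fingers": 0.5}, {"dp": [-0.4, -0.9, -0.5], "angular": [0, 0, -0.25], "fingers": 0.5}]}}

```text
time: 14.8
tool_pos: [541.9, 1.5, 274.8]
tcp_rot: [179.8, -0.1, 38.8]
ft_force: [0.0, 0.3, 0.1]
finger_gap: 42.6
grip_force: 0.0
```

```bash
python3 - <<'E'
from h import *
s=st()
for l in ("hook_a_pin","hook_b_hinge","template_top","template_slot","template"):
    for c in("scene","top"):
        if l=="hook_a_pin" or c=="top" or l[0]=="t": 
            if l!="hook_b_hinge": snapshot(c)
        print(c,l,[(np.round(d["at"],1).tolist(),round(d["conf"],2)) for d in pinpoint(c,l)])
psi=-.110
for c in("scene","top"):
    print("pred pin b",proj(c,[604.3,-174.5,190]).round(1),"pin a",proj(c,[556.8,103.2,190]).round(1),"tt",proj(c,[504.3,114.2,220]).round(1),"slot",proj(c,[504.3,114.2,165]).round(1))
rows((*s["tool_pos"],s["tcp_rot"][2]),[(504.3,114.2,262,77.5)])
E
```

```text
14.8 [541.9   1.5 274.8] [ 1.798e+02 -1.000e-01  3.880e+01] F [0.  0.3 0.1] 42.6 0.0 [-5. -3. 91. -0. 91. 46.]
scene hook_a_pin [([297.5, 214.4], 0.4)]
top hook_a_pin [([259.3, 211.2], 0.44)]
scene hook_b_hinge [([233.1, 192.8], 0.4), ([211.8, 197.1], 0.3)]
top hook_b_hinge [([361.7, 229.9], 0.73)]
scene template_top [([305.7, 200.1], 0.97)]
top template_top [([254.6, 228.6], 0.64)]
scene template_slot [([308.1, 213.9], 0.96), ([399.4, 288.7], 0.2)]
top template_slot [([255.9, 231.3], 0.54)]
scene template [([305.5, 232.4], 0.8), ([310.0, 216.9], 0.25)]
top template [([259.8, 232.0], 0.56)]
pred pin b [[214.1 198.7]] pin a [[296.7 214.7]] tt [[307.2 199.1]] slot [[306.4 213.1]]
pred pin b [[364.5 192.8]] pin a [[259.9 210.4]] tt [[255.  229.7]] slot [[256.2 230.5]]
[0.2066, -0.5572, 0.0638] -0.215
```

Emit:
{"fn": "step_arm", "kwargs": {"targets": [{"dp": [0.05, -0.14, 0.03], "angular": [0, 0, -0.05], "fingers": 0.5}, {"dp": [0.1, -0.28, 0.06], "angular": [0, 0, -0.1], "fingers": 0.5}, {"dp": [0.15, -0.42, 0.06], "angular": [0, 0, -0.15], "fingers": 0.5}, {"dp": [0.2, -0.555, 0.06], "angular": [0, 0, -0.2], "fingers": 0.5}, {"dp": [0.205, -0.555, 0.06], "angular": [0, 0, -0.213], "fingers": 0.5}, {"dp": [0.205, -0.555, 0.06], "angular": [0, 0, -0.213], "fingers": 0.5}, {"dp": [0.205, -0.555, 0.06], "angular": [0, 0, -0.213], "fingers": 0.5}, {"dp": [0.205, -0.555, 0.06], "angular": [0, 0, -0.213], "fingers": 0.5}]}}

```text
time: 16.7
tool_pos: [504.8, 113.1, 260.3]
tcp_rot: [-180.0, 0.0, 76.8]
ft_force: [0.5, -0.0, 0.6]
finger_gap: 42.8
grip_force: 0.0
```

```bash
python3 - <<'E'
from h import *
s=st()
a=snapshot("scene");b=snapshot("top")
A=cv2.resize(a[165:240,260:360],None,fx=4,fy=4,interpolation=cv2.INTER_CUBIC)
B=cv2.resize(b[190:265,215:315],None,fx=4,fy=4,interpolation=cv2.INTER_CUBIC)
cv2.imwrite("pics/d.png",np.hstack([A,B]))
rows((*s["tool_pos"],s["tcp_rot"][2]),[(505.5,114,188,77.6)])
E
```

```text
16.7 [504.8 113.1 260.3] [-180.     0.    76.8] F [ 0.5 -0.   0.6] 42.8 0.0 [ 7. -6. 96. -0. 90. 20.]
[0.0053, 0.0026, 0.3613] -0.0043
```

View pics/d.png

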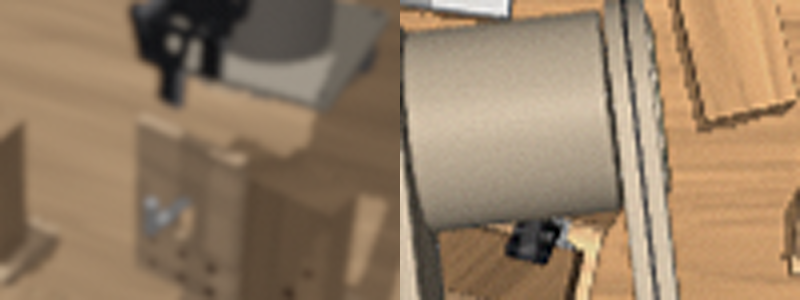

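Emit:
{"fn": "step_arm", "kwargs": {"targets": [{"dp": [0.005, 0.003, 0.07], "angular": [0, 0, -0.005], "fingers": 0.5}, {"dp": [0.005, 0.003, 0.14], "angular": [0, 0, -0.005], "fingers": 0.5}, {"dp": [0.005, 0.003, 0.21], "angular": [0, 0, -0.005], "fingers": 0.5}, {"dp": [0.005, 0.003, 0.28], "angular": [0, 0, -0.005], "fingers": 0.5}, {"dp": [0.005, 0.003, 0.34], "angular": [0, 0, -0.005], "fingers": 0.5}, {"dp": [0.005, 0.003, 0.36], "angular": [0, 0, -0.005], "fingers": 0.5}, {"dp": [0.005, 0.003, 0.36], "angular": [0, 0, -0.005], "fingers": 0.65}, {"dp": [0.005, 0.003, 0.36], "angular": [0, 0, -0.005], "fingers": 0.75}]}}

```text
time: 17.8
tool_pos: [505.9, 114.3, 189.0]
tcp_rot: [179.9, -0.0, 77.8]
ft_force: [-0.1, 0.0, -0.1]
finger_gap: 21.2
grip_force: 0.0
```

Emit:
{"fn": "step_arm", "kwargs": {"targets": [{"dp": [0, 0, 0], "angular": [0, 0, 0], "fingers": 0.78}, {"dp": [0, 0, 0], "angular": [0, 0, 0], "fingers": 0.8}, {"dp": [0, 0, 0], "angular": [0, 0, 0], "fingers": 0.83}, {"dp": [0, 0, 0], "angular": [0, 0, 0], "fingers": 0.85}, {"dp": [0, 0, 0], "angular": [0, 0, 0], "fingers": 0.88}, {"dp": [0, 0, 0], "angular": [0, 0, 0], "fingers": 1}, {"dp": [0, 0, 0], "angular": [0, 0, 0], "fingers": 1}, {"dp": [0, 0, 0], "angular": [0, 0, 0], "fingers": 1}], "newtons": 35}}

```text
time: 18.8
tool_pos: [505.5, 114.3, 188.4]
tcp_rot: [180.0, -0.0, 77.8]
ft_force: [-0.2, 0.4, 1.9]
finger_gap: 11.5
grip_force: 35.3
```

```bash
python3 -c "
from h import *
st()"
```

```text
18.8 [505.5 114.3 188.4] [180.   -0.   77.8] F [-0.2  0.4  1.9] 11.5 35.3 [  7.  -4. 101.   0.  83.  19.]
```

Emit:
{"fn": "step_arm", "kwargs": {"targets": [{"dp": [0, 0, -0.03], "angular": [0, 0, 0], "fingers": 1}, {"dp": [0, 0, -0.075], "angular": [0, 0, 0], "fingers": 1}, {"dp": [0.01, 0, -0.075], "angular": [0, 0, 0], "fingers": 1}, {"dp": [0.02, 0, -0.075], "angular": [0, 0, 0], "fingers": 1}, {"dp": [0.025, 0, -0.075], "angular": [0, 0, 0], "fingers": 1}, {"dp": [0.025, 0, -0.075], "angular": [0, 0, 0], "fingers": 1}, {"dp": [0.025, 0, -0.075], "angular": [0, 0, 0], "fingers": 1}, {"dp": [0.025, 0, -0.075], "angular": [0, 0, 0], "fingers": 1}]}}

```text
time: 19.8
tool_pos: [506.4, 118.9, 203.1]
tcp_rot: [-180.0, 0.0, 77.8]
ft_force: [-1.1, -3.1, -1.2]
finger_gap: 11.7
grip_force: 34.9
```

Emit:
{"fn": "step_arm", "kwargs": {"targets": [{"dp": [-0.01, 0, 0], "angular": [0, 0, 0], "fingers": 1}, {"dp": [-0.02, 0, 0], "angular": [0, 0, 0], "fingers": 1}, {"dp": [-0.03, 0, 0], "angular": [0, 0, 0], "fingers": 1}, {"dp": [-0.04, 0, 0], "angular": [0, 0, 0], "fingers": 1}, {"dp": [-0.05, 0, 0], "angular": [0, 0, 0], "fingers": 1}, {"dp": [-0.05, 0, 0], "angular": [0, 0, 0], "fingers": 1}, {"dp": [-0.05, 0, 0], "angular": [0, 0, 0], "fingers": 1}, {"dp": [-0.05, 0, 0], "angular": [0, 0, 0], "fingers": 1}]}}

```text
time: 20.8
tool_pos: [504.5, 109.9, 203.3]
tcp_rot: [180.0, -0.0, 77.8]
ft_force: [0.9, 5.1, -3.8]
finger_gap: 11.6
grip_force: 34.4
```

```bash
python3 -c "
from h import *
st()"
```

```text
20.8 [504.5 109.9 203.3] [180.   -0.   77.8] F [ 0.9  5.1 -3.8] 11.6 34.4 [  7.  -5. 101.   0.  84.  19.]
```

Emit:
{"fn": "step_arm", "kwargs": {"targets": [{"dp": [0.025, 0, 0], "angular": [0, 0, 0], "fingers": 1}, {"dp": [0.025, 0, -0.03], "angular": [0, 0, 0], "fingers": 1}, {"dp": [0.025, 0, -0.068], "angular": [0, 0, 0], "fingers": 1}, {"dp": [0.025, 0.05, -0.068], "angular": [0, 0, 0], "fingers": 1}, {"dp": [0.025, 0.1, -0.068], "angular": [0, 0, 0], "fingers": 1}, {"dp": [0.025, 0.15, -0.068], "angular": [0, 0, 0], "fingers": 1}, {"dp": [0.025, 0.15, -0.068], "angular": [0, 0, 0], "fingers": 1}, {"dp": [0.025, 0.15, -0.068], "angular": [0, 0, 0], "fingers": 1}]}}

```text
time: 21.8
tool_pos: [534.6, 107.9, 216.5]
tcp_rot: [-180.0, 0.0, 77.8]
ft_force: [-0.4, 0.0, -2.3]
finger_gap: 11.7
grip_force: 34.7
```

```bash
python3 -c "
from h import *
s=st()
p=s['tool_pos'][:2]-[463.8,122.7]
h=np.radians(-11.84);print(p@[np.cos(h),np.sin(h)],p@[-np.sin(h),np.cos(h)])"
```

```text
21.8 [534.6 107.9 216.5] [-180.     0.    77.8] F [-0.4  0.  -2.3] 11.7 34.7 [ 6. -1. 95.  0. 85. 18.]
72.36396401667844 0.02094739988721059
```

Emit:
{"fn": "step_arm", "kwargs": {"targets": [{"dp": [0, 0.03, -0.002], "angular": [0, 0, 0], "fingers": 1}, {"dp": [0, 0.06, -0.002], "angular": [0, 0, 0], "fingers": 1}, {"dp": [0, 0.09, -0.002], "angular": [0, 0, 0], "fingers": 1}, {"dp": [0, 0.12, -0.002], "angular": [0, 0, 0], "fingers": 1}, {"dp": [0, 0.15, -0.002], "angular": [0, 0, 0], "fingers": 1}, {"dp": [0, 0.18, -0.002], "angular": [0, 0, 0], "fingers": 1}, {"dp": [0, 0.22, -0.002], "angular": [0, 0, 0], "fingers": 1}, {"dp": [0, 0.25, -0.002], "angular": [0, 0, 0], "fingers": 1}]}}

```text
time: 22.8
tool_pos: [584.2, 97.2, 217.3]
tcp_rot: [180.0, 0.0, 77.8]
ft_force: [0.2, -0.7, -3.4]
finger_gap: 11.7
grip_force: 34.7
```

```bash
python3 - <<'E'
from h import *
s=st();c=(*s["tool_pos"],s["tcp_rot"][2])
h=np.radians(-6.3);H=np.array([509.9,-164.5]);d=np.array([np.cos(h),np.sin(h)])
P=lambda r:tuple(H+r*d)
rows(c,[(*P(150),217,83.7)])
print(P(150),P(95),P(45))
E
```

```text
22.8 [584.2  97.2 217.3] [180.    0.   77.8] F [ 0.2 -0.7 -3.4] 11.7 34.7 [ 4.  7. 88. -0. 86. 17.]
[-1.2804, 0.6597, 0.0013] -0.0328
(np.float64(658.9941433182769), np.float64(-180.9601466636568)) (np.float64(604.3262907682421), np.float64(-174.9247595536493)) (np.float64(554.6282429954831), np.float64(-169.43804399909703))
```

Emit:
{"fn": "step_arm", "kwargs": {"targets": [{"dp": [-0.1, 0.2, 0], "angular": [0, 0, 0], "fingers": 1}, {"dp": [-0.22, 0.36, 0], "angular": [0, 0, 0], "fingers": 1}, {"dp": [-0.34, 0.48, 0], "angular": [0, 0, -0.008], "fingers": 1}, {"dp": [-0.46, 0.55, 0], "angular": [0, 0, -0.016], "fingers": 1}, {"dp": [-0.58, 0.6, 0], "angular": [0, 0, -0.024], "fingers": 1}, {"dp": [-0.7, 0.63, 0], "angular": [0, 0, -0.033], "fingers": 1}, {"dp": [-0.8, 0.65, 0], "angular": [0, 0, -0.033], "fingers": 1}, {"dp": [-0.88, 0.66, 0], "angular": [0, 0, -0.033], "fingers": 1}]}}

```text
time: 23.8
tool_pos: [675.4, -103.6, 217.1]
tcp_rot: [-180.0, -0.0, 83.7]
ft_force: [0.2, -0.1, -3.1]
finger_gap: 11.5
grip_force: 35.2
```

```bash
python3 - <<'E'
from h import *
s=st();c=(*s["tool_pos"],s["tcp_rot"][2])
rows(c,[(659.0,-181.0,217,83.7)])
E
```

```text
23.8 [ 675.4 -103.6  217.1] [-180.    -0.    83.7] F [ 0.2 -0.1 -3.1] 11.5 35.2 [-13.  21.  71.   0.  88.  -7.]
[-0.3939, -0.0392, 0.0007] -0.0001
```

Emit:
{"fn": "step_arm", "kwargs": {"targets": [{"dp": [-0.1, -0.01, 0], "angular": [0, 0, 0], "fingers": 1}, {"dp": [-0.2, -0.02, 0], "angular": [0, 0, 0], "fingers": 1}, {"dp": [-0.3, -0.03, 0], "angular": [0, 0, 0], "fingers": 1}, {"dp": [-0.38, -0.039, 0], "angular": [0, 0, 0], "fingers": 1}, {"dp": [-0.394, -0.039, 0], "angular": [0, 0, 0], "fingers": 1}, {"dp": [-0.394, -0.039, 0], "angular": [0, 0, 0], "fingers": 1}, {"dp": [-0.394, -0.039, 0], "angular": [0, 0, 0], "fingers": 1}, {"dp": [-0.394, -0.039, 0], "angular": [0, 0, 0], "fingers": 1}]}}

```text
time: 24.8
tool_pos: [659.3, -179.3, 217.3]
tcp_rot: [-180.0, -0.0, 83.8]
ft_force: [0.3, 0.1, -2.3]
finger_gap: 11.4
grip_force: 35.2
```

```bash
python3 - <<'E'
from h import *
s=st();c=(*s["tool_pos"],s["tcp_rot"][2])
a=snapshot("scene");b=snapshot("top")
A=cv2.resize(a[170:245,180:280],None,fx=4,fy=4,interpolation=cv2.INTER_CUBIC)
B=cv2.resize(b[160:260,320:400],None,fx=3,fy=3,interpolation=cv2.INTER_CUBIC)
cv2.imwrite("pics/e.png",np.hstack([A,B]))
rows(c,[(554.6,-169.4,217,83.7)])
E
```

```text
24.8 [ 659.3 -179.3  217.3] [-180.    -0.    83.8] F [ 0.3  0.1 -2.3] 11.4 35.2 [-20.  21.  71.   0.  88. -13.]
[-0.0073, -0.5259, 0.0014] 0.0005
```

View pics/e.png

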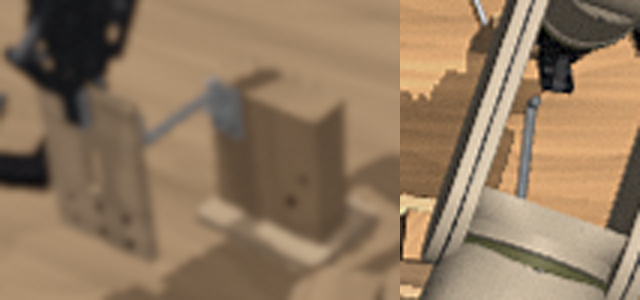

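Emit:
{"fn": "step_arm", "kwargs": {"targets": [{"dp": [-0.007, -0.08, 0], "angular": [0, 0, 0], "fingers": 1}, {"dp": [-0.007, -0.16, 0], "angular": [0, 0, 0], "fingers": 1}, {"dp": [-0.007, -0.19, 0], "angular": [0, 0, 0], "fingers": 1}, {"dp": [-0.007, -0.21, 0], "angular": [0, 0, 0], "fingers": 1}, {"dp": [-0.007, -0.23, 0], "angular": [0, 0, 0], "fingers": 1}, {"dp": [-0.007, -0.25, 0], "angular": [0, 0, 0], "fingers": 1}, {"dp": [-0.007, -0.26, 0], "angular": [0, 0, 0], "fingers": 1}, {"dp": [-0.007, -0.26, 0], "angular": [0, 0, 0], "fingers": 1}]}}

```text
time: 25.9
tool_pos: [607.3, -175.8, 217.3]
tcp_rot: [180.0, 0.0, 83.7]
ft_force: [-0.3, 1.2, -2.9]
finger_gap: 11.5
grip_force: 35.2
```

```bash
python3 - <<'E'
from h import *
s=st();c=(*s["tool_pos"],s["tcp_rot"][2])
rows(c,[(554.6,-169.4,217,83.7)])
E
```

```text
25.9 [ 607.3 -175.8  217.3] [180.    0.   83.7] F [-0.3  1.2 -2.9] 11.5 35.2 [-21.  13.  81.  -0.  86. -15.]
[0.003, -0.2652, 0.0017] 0.0002
```

Emit:
{"fn": "step_arm", "kwargs": {"targets": [{"dp": [0.001, -0.03, 0], "angular": [0, 0, 0], "fingers": 1}, {"dp": [0.002, -0.06, 0], "angular": [0, 0, 0], "fingers": 1}, {"dp": [0.003, -0.1, 0], "angular": [0, 0, 0], "fingers": 1}, {"dp": [0.003, -0.15, 0], "angular": [0, 0, 0], "fingers": 1}, {"dp": [0.003, -0.2, 0], "angular": [0, 0, 0], "fingers": 1}, {"dp": [0.003, -0.25, 0], "angular": [0, 0, 0], "fingers": 1}, {"dp": [0.003, -0.265, 0], "angular": [0, 0, 0], "fingers": 1}, {"dp": [0.003, -0.265, 0], "angular": [0, 0, 0], "fingers": 1}]}}

```text
time: 26.9
tool_pos: [554.6, -169.4, 217.5]
tcp_rot: [180.0, 0.0, 83.7]
ft_force: [0.6, 0.7, -1.1]
finger_gap: 11.5
grip_force: 35.2
```

Emit:
{"fn": "step_arm", "kwargs": {"targets": [{"dp": [0, 0, 0.03], "angular": [0, 0, 0], "fingers": 1}, {"dp": [0, 0, 0.06], "angular": [0, 0, 0], "fingers": 1}, {"dp": [0, 0, 0.09], "angular": [0, 0, 0], "fingers": 1}, {"dp": [0, 0, 0.11], "angular": [0, 0, 0], "fingers": 1}, {"dp": [0, 0, 0.125], "angular": [0, 0, 0], "fingers": 1}, {"dp": [0, 0, 0.135], "angular": [0, 0, 0], "fingers": 1}, {"dp": [0, 0, 0.135], "angular": [0, 0, 0], "fingers": 1}, {"dp": [0, 0, 0.135], "angular": [0, 0, 0], "fingers": 1}]}}

```text
time: 27.9
tool_pos: [554.8, -169.4, 190.5]
tcp_rot: [180.0, 0.0, 83.7]
ft_force: [-0.1, -0.7, -1.9]
finger_gap: 11.4
grip_force: 35.2
```

```bash
python3 - <<'E'
from h import *
s=st()
E
```

```text
27.9 [ 554.8 -169.4  190.5] [180.    0.   83.7] F [-0.1 -0.7 -1.9] 11.4 35.2 [-22.   6.  92.   0.  83. -16.]
```

Emit:
{"fn": "step_arm", "kwargs": {"targets": [{"dp": [0, 0, 0.004], "angular": [0, 0, 0], "fingers": 1}, {"dp": [0, 0, 0.008], "angular": [0, 0, 0], "fingers": 1}, {"dp": [0, 0, 0.012], "angular": [0, 0, 0], "fingers": 1}, {"dp": [0, 0, 0.012], "angular": [0, 0, 0], "fingers": 1}, {"dp": [0, 0, 0.012], "angular": [0, 0, 0], "fingers": 1}, {"dp": [0, 0, 0.012], "angular": [0, 0, 0], "fingers": 1}, {"dp": [0, 0, 0.012], "angular": [0, 0, 0], "fingers": 1}, {"dp": [0, 0, 0.012], "angular": [0, 0, 0], "fingers": 1}]}}

```text
time: 28.9
tool_pos: [554.8, -169.4, 188.3]
tcp_rot: [180.0, 0.0, 83.7]
ft_force: [-2.9, 0.8, 5.8]
finger_gap: 11.4
grip_force: 36.4
```

Emit:
{"fn": "step_arm", "kwargs": {"targets": [{"dp": [0, 0, -0.003], "angular": [0, 0, 0], "fingers": 1}, {"dp": [0, 0, -0.003], "angular": [0, 0, 0], "fingers": 0.84}, {"dp": [0, 0, -0.003], "angular": [0, 0, 0], "fingers": 0.8}, {"dp": [0, 0, -0.003], "angular": [0, 0, 0], "fingers": 0.76}, {"dp": [0, 0, -0.003], "angular": [0, 0, 0], "fingers": 0.7}, {"dp": [0, 0, -0.003], "angular": [0, 0, 0], "fingers": 0.6}, {"dp": [0, 0, -0.003], "angular": [0, 0, 0], "fingers": 0.55}, {"dp": [0, 0, -0.003], "angular": [0, 0, 0], "fingers": 0.5}]}}

```text
time: 29.9
tool_pos: [554.7, -169.4, 188.5]
tcp_rot: [180.0, 0.0, 83.7]
ft_force: [0.6, 0.2, -0.1]
finger_gap: 42.6
grip_force: 0.0
```

Emit:
{"fn": "step_arm", "kwargs": {"targets": [{"dp": [0, 0, -0.03], "angular": [0, 0, 0], "fingers": 0.5}, {"dp": [0, 0, -0.08], "angular": [0, 0, 0], "fingers": 0.5}, {"dp": [0, 0, -0.15], "angular": [0, 0, 0], "fingers": 0.5}, {"dp": [0, 0, -0.3], "angular": [0, 0, 0], "fingers": 0.5}, {"dp": [0, 0, -0.45], "angular": [0, 0, 0], "fingers": 0.5}, {"dp": [0.2, 0, -0.45], "angular": [0, 0, 0], "fingers": 0.6}, {"dp": [0.45, 0, -0.45], "angular": [0, 0, 0], "fingers": 0.72}, {"dp": [0.7, 0, -0.45], "angular": [0, 0, 0], "fingers": 0.72}]}}

```text
time: 30.9
tool_pos: [570.3, -29.1, 280.0]
tcp_rot: [179.9, 0.0, 83.7]
ft_force: [0.0, -0.3, -0.1]
finger_gap: 24.2
grip_force: 0.0
```

```bash
python3 - <<'E'
from h import *
s=st();c=(*s["tool_pos"],s["tcp_rot"][2])
a=snapshot("scene");b=snapshot("top")
A=cv2.resize(a[170:245,180:280],None,fx=4,fy=4,interpolation=cv2.INTER_CUBIC)
B=cv2.resize(b[165:265,310:400],None,fx=3,fy=3,interpolation=cv2.INTER_CUBIC)
cv2.imwrite("pics/f.png",np.hstack([A,B]))
# fold hook a: tangent for decreasing q = heading psi-q+180
psi=-11.84;H=np.array([463.8,122.7])
def wp(q,lead=7,r=95,z=172):
    h=np.radians(psi+90-q);t=np.radians(psi-q+180)
    p=H+r*np.array([np.cos(h),np.sin(h)])+lead*np.array([np.cos(t),np.sin(t)])
    return (*p,z,psi-q+90)      # tool y = -tangent of folding
print(wp(90,0))
rows(c,[wp(90,0,z=230)])
E
```

```text
30.9 [570.3 -29.1 280. ] [179.9   0.   83.7] F [ 0.  -0.3 -0.1] 24.2 0.0 [-8.  2. 86.  0. 92. -2.]
(np.float64(556.7788165800129), np.float64(103.20795887085356), 172, -11.840000000000003)
[0.6502, -0.1399, 0.2502] 0.5307
```

View pics/f.png

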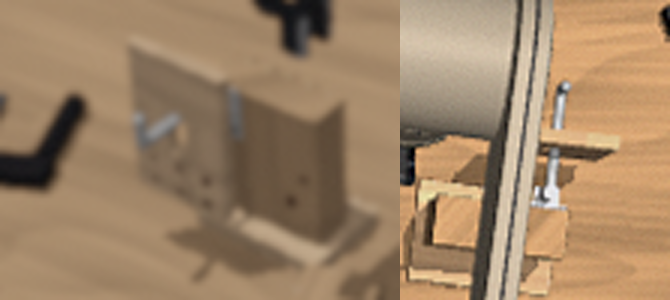

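Emit:
{"fn": "step_arm", "kwargs": {"targets": [{"dp": [0.1, -0.02, 0], "angular": [0, 0, 0.059], "fingers": 0.72}, {"dp": [0.2, -0.04, 0], "angular": [0, 0, 0.118], "fingers": 0.72}, {"dp": [0.3, -0.06, 0], "angular": [0, 0, 0.177], "fingers": 0.72}, {"dp": [0.4, -0.08, 0.05], "angular": [0, 0, 0.236], "fingers": 0.72}, {"dp": [0.5, -0.1, 0.1], "angular": [0, 0, 0.295], "fingers": 0.72}, {"dp": [0.6, -0.12, 0.15], "angular": [0, 0, 0.354], "fingers": 0.72}, {"dp": [0.65, -0.14, 0.2], "angular": [0, 0, 0.413], "fingers": 0.72}, {"dp": [0.65, -0.14, 0.25], "angular": [0, 0, 0.472], "fingers": 0.72}]}}

```text
time: 32.0
tool_pos: [556.5, 102.3, 229.3]
tcp_rot: [-180.0, -0.1, -1.5]
ft_force: [0.6, 0.4, 0.4]
finger_gap: 24.0
grip_force: 0.0
```

```bash
python3 - <<'E'
from h import *
s=st();c=(*s["tool_pos"],s["tcp_rot"][2])
rows(c,[(556.8,103.2,229,-11.8),(556.8,103.2,171.5,-11.8)])
E
```

```text
32.0 [556.5 102.3 229.3] [-1.8e+02 -1.0e-01 -1.5e+00] F [0.6 0.4 0.4] 24.0 0.0 [ 5.  2. 91. -0. 87. 97.]
[0.0013, -0.0045, 0.0014] 0.0571
[0.0013, -0.0045, 0.2889] 0.0571
```

Emit:
{"fn": "step_arm", "kwargs": {"targets": [{"dp": [0.001, -0.004, 0], "angular": [0, 0, 0.057], "fingers": 0.72}, {"dp": [0.001, -0.004, 0.05], "angular": [0, 0, 0.057], "fingers": 0.72}, {"dp": [0.001, -0.004, 0.11], "angular": [0, 0, 0.057], "fingers": 0.72}, {"dp": [0.001, -0.004, 0.17], "angular": [0, 0, 0.057], "fingers": 0.72}, {"dp": [0.001, -0.004, 0.22], "angular": [0, 0, 0.057], "fingers": 0.72}, {"dp": [0.001, -0.004, 0.26], "angular": [0, 0, 0.057], "fingers": 0.72}, {"dp": [0.001, -0.004, 0.288], "angular": [0, 0, 0.057], "fingers": 0.72}, {"dp": [0.001, -0.004, 0.288], "angular": [0, 0, 0.057], "fingers": 0.72}]}}

```text
time: 33.0
tool_pos: [556.3, 102.8, 170.4]
tcp_rot: [180.0, 0.0, -11.5]
ft_force: [-0.0, -0.3, -0.4]
finger_gap: 24.3
grip_force: 0.0
```

```bash
cat > wpa.py <<'E'
from h import *
psi=-11.84;H=np.array([463.8,122.7])
def wp(q,lead=7,r=95,z=172):
    h=np.radians(psi+90-q);t=np.radians(psi-q+180)
    p=H+r*np.array([np.cos(h),np.sin(h)])+lead*np.array([np.cos(t),np.sin(t)])
    return (*p,z,psi-q+90)
E
python3 - <<'E'
from wpa import *
s=st();c=(*s["tool_pos"][:2],172,s["tcp_rot"][2])
print("A");rows(c,[wp(q) for q in (90,88,86,83,78,73,68,63)])
print("B");rows(wp(63),[wp(q) for q in (58,53,48,43,38,33,28,25)])
print("C");rows(wp(25),[wp(q) for q in (22,19,16,14,12,11,10,10)])
print(wp(10),wp(0))
E
```

```text
33.0 [556.3 102.8 170.4] [180.    0.  -11.5] F [-0.  -0.3 -0.4] 24.3 0.0 [  5.   4.  95.  -0.  81. 107.]
A
[0.0025, -0.0373, -0.0] 0.0021
[0.001, -0.0539, -0.0] -0.009
[-0.0009, -0.0704, -0.0] -0.0202
[-0.005, -0.095, -0.0] -0.0368
[-0.0146, -0.1354, -0.0] -0.0646
[-0.0276, -0.1748, -0.0] -0.0924
[-0.0441, -0.213, -0.0] -0.1202
[-0.0638, -0.2496, -0.0] -0.1479
B
[-0.0049, -0.0413, -0.0] -0.0278
[-0.0133, -0.082, -0.0] -0.0556
[-0.0252, -0.1217, -0.0] -0.0833
[-0.0406, -0.1603, -0.0] -0.1111
[-0.0593, -0.1975, -0.0] -0.1389
[-0.0811, -0.2328, -0.0] -0.1667
[-0.106, -0.2661, -0.0] -0.1944
[-0.1222, -0.285, -0.0] -0.2111
C
[-0.0025, -0.0248, -0.0] -0.0167
[-0.0063, -0.0495, -0.0] -0.0333
[-0.0113, -0.0739, -0.0] -0.05
[-0.0154, -0.09, -0.0] -0.0611
[-0.02, -0.106, -0.0] -0.0722
[-0.0226, -0.1139, -0.0] -0.0778
[-0.0252, -0.1217, -0.0] -0.0833
[-0.0252, -0.1217, -0.0] -0.0833
(np.float64(492.6439309279245), np.float64(213.48561366552036), 172, 68.16) (np.float64(476.4409704337771), np.float64(217.11507224216044), 172, 78.16)
```

Emit:
{"fn": "step_arm", "kwargs": {"targets": [{"dp": [0.002, -0.037, -0.005], "angular": [0, 0, 0.002], "fingers": 0.72}, {"dp": [0.001, -0.054, -0.008], "angular": [0, 0, -0.009], "fingers": 0.72}, {"dp": [-0.001, -0.07, -0.008], "angular": [0, 0, -0.02], "fingers": 0.72}, {"dp": [-0.005, -0.095, -0.008], "angular": [0, 0, -0.037], "fingers": 0.72}, {"dp": [-0.015, -0.135, -0.008], "angular": [0, 0, -0.065], "fingers": 0.72}, {"dp": [-0.028, -0.175, -0.008], "angular": [0, 0, -0.092], "fingers": 0.72}, {"dp": [-0.044, -0.213, -0.008], "angular": [0, 0, -0.12], "fingers": 0.72}, {"dp": [-0.064, -0.25, -0.008], "angular": [0, 0, -0.148], "fingers": 0.72}]}}

```text
time: 34.0
tool_pos: [555.8, 152.2, 173.1]
tcp_rot: [179.7, -0.2, 15.3]
ft_force: [7.8, -10.8, -3.6]
finger_gap: 24.4
grip_force: 6.6
```

Emit:
{"fn": "step_arm", "kwargs": {"targets": [{"dp": [-0.005, -0.041, 0], "angular": [0, 0, -0.028], "fingers": 0.72}, {"dp": [-0.013, -0.082, 0], "angular": [0, 0, -0.056], "fingers": 0.72}, {"dp": [-0.025, -0.122, 0], "angular": [0, 0, -0.083], "fingers": 0.72}, {"dp": [-0.041, -0.16, 0], "angular": [0, 0, -0.111], "fingers": 0.72}, {"dp": [-0.059, -0.198, 0], "angular": [0, 0, -0.139], "fingers": 0.72}, {"dp": [-0.081, -0.233, 0], "angular": [0, 0, -0.167], "fingers": 0.72}, {"dp": [-0.106, -0.266, 0], "angular": [0, 0, -0.194], "fingers": 0.72}, {"dp": [-0.122, -0.285, 0], "angular": [0, 0, -0.211], "fingers": 0.72}]}}

```text
time: 35.0
tool_pos: [518.6, 202.9, 173.9]
tcp_rot: [179.6, -0.3, 53.3]
ft_force: [15.4, -1.9, -4.3]
finger_gap: 24.4
grip_force: 6.5
```

```bash
python3 - <<'E'
from wpa import *
s=st();print(wp(25))
t=np.radians(psi-25+180);F=s["ft_force"][:2];print("tang",F@[np.cos(t),np.sin(t)])
E
```

```text
35.0 [518.6 202.9 173.9] [179.6  -0.3  53.3] F [15.4 -1.9 -4.3] 24.4 6.5 [16.  2. 97. -0. 81. 53.]
(np.float64(515.1581436529366), np.float64(202.92681023525944), 172, 53.16)
tang -13.415370917122699
```

Emit:
{"fn": "step_arm", "kwargs": {"targets": [{"dp": [0, -0.025, 0], "angular": [0, 0, -0.017], "fingers": 0.72}, {"dp": [0, -0.05, 0], "angular": [0, 0, -0.033], "fingers": 0.72}, {"dp": [-0.003, -0.074, 0], "angular": [0, 0, -0.05], "fingers": 0.72}, {"dp": [-0.006, -0.09, 0], "angular": [0, 0, -0.061], "fingers": 0.72}, {"dp": [-0.01, -0.106, 0], "angular": [0, 0, -0.072], "fingers": 0.72}, {"dp": [-0.013, -0.114, 0], "angular": [0, 0, -0.078], "fingers": 0.72}, {"dp": [-0.015, -0.122, 0], "angular": [0, 0, -0.083], "fingers": 0.72}, {"dp": [-0.015, -0.122, 0], "angular": [0, 0, -0.083], "fingers": 0.72}]}}

```text
time: 36.0
tool_pos: [496.8, 215.1, 173.8]
tcp_rot: [179.7, -0.1, 68.2]
ft_force: [10.0, -2.5, -2.6]
finger_gap: 23.6
grip_force: 5.5
```

```bash
cat > tg.py <<'E'
from wpa import *
s=st();y=s["tcp_rot"][2]
F=Rt(y).inv().apply(s["ft_force"]);print("F tool",F.round(1))
p=s["tool_pos"][:2]-H;h=np.radians(psi+90);n=np.radians(psi)
print("along folded bar",p@[np.cos(h),np.sin(h)],"in front of hinge plane",p@[np.cos(n),np.sin(n)])
E
python3 tg.py
```

```text
36.0 [496.8 215.1 173.8] [ 1.797e+02 -1.000e-01  6.820e+01] F [10.  -2.5 -2.6] 23.6 5.5 [18.  0. 99. -0. 81. 40.]
F tool [ 1.4 10.2  2.6]
along folded bar 97.15210599887557 in front of hinge plane 13.308462476080063
```

Emit:
{"fn": "step_arm", "kwargs": {"targets": [{"dp": [0, -0.01, 0], "angular": [0, 0, -0.007], "fingers": 0.72}, {"dp": [-0.001, -0.02, 0], "angular": [0, 0, -0.014], "fingers": 0.72}, {"dp": [-0.003, -0.03, 0], "angular": [0, 0, -0.021], "fingers": 0.72}, {"dp": [-0.005, -0.04, 0], "angular": [0, 0, -0.028], "fingers": 0.72}, {"dp": [-0.007, -0.05, 0], "angular": [0, 0, -0.035], "fingers": 0.72}, {"dp": [-0.009, -0.06, 0], "angular": [0, 0, -0.042], "fingers": 0.72}, {"dp": [-0.011, -0.065, 0], "angular": [0, 0, -0.045], "fingers": 0.72}, {"dp": [-0.011, -0.065, 0], "angular": [0, 0, -0.045], "fingers": 0.72}]}}

```text
time: 37.0
tool_pos: [484.1, 218.8, 173.9]
tcp_rot: [179.6, -0.2, 76.3]
ft_force: [12.0, 1.9, -3.8]
finger_gap: 24.2
grip_force: 5.8
```

```bash
python3 tg.py
```

```text
37.0 [484.1 218.8 173.9] [179.6  -0.2  76.3] F [12.   1.9 -3.8] 24.2 5.8 [ 19.  -2. 101.  -0.  80.  33.]
F tool [ 4.7 11.2  3.8]
along folded bar 98.22861496972043 in front of hinge plane 0.13726077662297012
```

Emit:
{"fn": "step_arm", "kwargs": {"targets": [{"dp": [-0.001, -0.005, 0], "angular": [0, 0, -0.002], "fingers": 0.72}, {"dp": [-0.002, -0.01, 0], "angular": [0, 0, -0.004], "fingers": 0.72}, {"dp": [-0.004, -0.015, 0], "angular": [0, 0, -0.006], "fingers": 0.72}, {"dp": [-0.006, -0.02, 0], "angular": [0, 0, -0.01], "fingers": 0.72}, {"dp": [-0.006, -0.02, 0], "angular": [0, 0, -0.01], "fingers": 0.72}, {"dp": [-0.006, -0.02, 0], "angular": [0, 0, -0.01], "fingers": 0.72}, {"dp": [-0.006, -0.02, 0], "angular": [0, 0, -0.01], "fingers": 0.72}, {"dp": [-0.006, -0.02, 0], "angular": [0, 0, -0.01], "fingers": 0.72}]}}

```text
time: 38.0
tool_pos: [480.1, 219.0, 174.2]
tcp_rot: [179.6, -0.2, 78.1]
ft_force: [12.3, 2.9, -4.8]
finger_gap: 23.7
grip_force: 5.9
```

```bash
python3 tg.py
```

```text
38.0 [480.1 219.  174.2] [179.6  -0.2  78.1] F [12.3  2.9 -4.8] 23.7 5.9 [ 19.  -2. 101.  -0.  80.  31.]
F tool [ 5.4 11.4  4.8]
along folded bar 97.61245811872571 in front of hinge plane -3.775808655281261
```

Emit:
{"fn": "step_arm", "kwargs": {"targets": [{"dp": [0, -0.005, 0], "angular": [0, 0, 0], "fingers": 0.72}, {"dp": [0, -0.01, 0], "angular": [0, 0, 0], "fingers": 0.72}, {"dp": [0, -0.01, 0], "angular": [0, 0, 0], "fingers": 0.72}, {"dp": [0, -0.01, 0], "angular": [0, 0, 0], "fingers": 0.72}, {"dp": [0, -0.01, 0], "angular": [0, 0, 0], "fingers": 0.72}, {"dp": [0, -0.01, 0], "angular": [0, 0, 0], "fingers": 0.72}, {"dp": [0, -0.01, 0], "angular": [0, 0, 0], "fingers": 0.72}, {"dp": [0, -0.01, 0], "angular": [0, 0, 0], "fingers": 0.72}]}}

```text
time: 39.0
tool_pos: [478.2, 219.6, 174.2]
tcp_rot: [179.6, -0.2, 78.1]
ft_force: [13.3, 3.5, -5.3]
finger_gap: 23.8
grip_force: 5.9
```

```bash
python3 tg.py
```

```text
39.0 [478.2 219.6 174.2] [179.6  -0.2  78.1] F [13.3  3.5 -5.3] 23.8 5.9 [ 19.  -2. 102.  -0.  80.  31.]
F tool [ 6.2 12.3  5.3]
along folded bar 97.76989555359782 in front of hinge plane -5.772009489143872
```

Not yet at the stop (still sliding at about 12 N).

Emit:
{"fn": "step_arm", "kwargs": {"targets": [{"dp": [0, -0.004, 0], "angular": [0, 0, 0], "fingers": 0.72}, {"dp": [0, -0.008, 0], "angular": [0, 0, 0], "fingers": 0.72}, {"dp": [0, -0.008, 0], "angular": [0, 0, 0], "fingers": 0.72}, {"dp": [0, -0.008, 0], "angular": [0, 0, 0], "fingers": 0.72}, {"dp": [0, -0.008, 0], "angular": [0, 0, 0], "fingers": 0.72}, {"dp": [0, -0.008, 0], "angular": [0, 0, 0], "fingers": 0.72}, {"dp": [0, -0.008, 0], "angular": [0, 0, 0], "fingers": 0.72}, {"dp": [0, -0.008, 0], "angular": [0, 0, 0], "fingers": 0.72}]}}

```text
time: 40.0
tool_pos: [476.6, 219.8, 174.2]
tcp_rot: [179.6, -0.2, 78.1]
ft_force: [12.8, 2.9, -3.7]
finger_gap: 23.9
grip_force: 5.8
```

```bash
python3 tg.py
```

```text
40.0 [476.6 219.8 174.2] [179.6  -0.2  78.1] F [12.8  2.9 -3.7] 23.9 5.8 [ 19.  -3. 102.  -0.  81.  31.]
F tool [ 5.4 11.9  3.7]
along folded bar 97.69261418019451 in front of hinge plane -7.368179290573255
```

Emit:
{"fn": "step_arm", "kwargs": {"targets": [{"dp": [0, -0.004, 0], "angular": [0, 0, 0], "fingers": 0.72}, {"dp": [0, -0.008, 0], "angular": [0, 0, 0], "fingers": 0.72}, {"dp": [0, -0.008, 0], "angular": [0, 0, 0], "fingers": 0.72}, {"dp": [0, -0.008, 0], "angular": [0, 0, 0], "fingers": 0.72}, {"dp": [0, -0.008, 0], "angular": [0, 0, 0], "fingers": 0.72}, {"dp": [0, -0.008, 0], "angular": [0, 0, 0], "fingers": 0.72}, {"dp": [0, -0.008, 0], "angular": [0, 0, 0], "fingers": 0.72}, {"dp": [0, -0.008, 0], "angular": [0, 0, 0], "fingers": 0.72}]}}

```text
time: 41.0
tool_pos: [475.4, 220.1, 174.3]
tcp_rot: [179.6, -0.2, 78.1]
ft_force: [15.3, 3.2, -4.8]
finger_gap: 23.8
grip_force: 6.8
```

```bash
python3 tg.py
```

```text
41.0 [475.4 220.1 174.3] [179.6  -0.2  78.1] F [15.3  3.2 -4.8] 23.8 6.8 [ 19.  -3. 102.  -0.  80.  31.]
F tool [ 6.3 14.3  4.8]
along folded bar 97.7301156510899 in front of hinge plane -8.594160801017692
```

Emit:
{"fn": "step_arm", "kwargs": {"targets": [{"dp": [0, -0.004, 0], "angular": [0, 0, 0], "fingers": 0.72}, {"dp": [0, -0.007, 0], "angular": [0, 0, 0], "fingers": 0.72}, {"dp": [0, -0.007, 0], "angular": [0, 0, 0], "fingers": 0.72}, {"dp": [0, -0.007, 0], "angular": [0, 0, 0], "fingers": 0.72}, {"dp": [0, -0.007, 0], "angular": [0, 0, 0], "fingers": 0.72}, {"dp": [0, -0.007, 0], "angular": [0, 0, 0], "fingers": 0.72}, {"dp": [0, -0.007, 0], "angular": [0, 0, 0], "fingers": 0.72}, {"dp": [0, -0.007, 0], "angular": [0, 0, 0], "fingers": 0.72}]}}

```text
time: 42.0
tool_pos: [475.2, 220.2, 174.4]
tcp_rot: [179.4, -0.3, 78.0]
ft_force: [21.1, 3.8, -8.3]
finger_gap: 23.9
grip_force: 9.8
```

```bash
python3 tg.py
```

```text
42.0 [475.2 220.2 174.4] [179.4  -0.3  78. ] F [21.1  3.8 -8.3] 23.9 9.8 [ 19.  -3. 102.  -0.  80.  31.]
F tool [ 8.1 19.9  8.3]
along folded bar 97.73003820780403 in front of hinge plane -8.821136259282426
```

Emit:
{"fn": "step_arm", "kwargs": {"targets": [{"dp": [0, 0.03, 0], "angular": [0, 0, 0], "fingers": 0.72}, {"dp": [0, 0.058, 0], "angular": [0, 0, 0], "fingers": 0.72}, {"dp": [0, 0.058, -0.1], "angular": [0, 0, 0], "fingers": 0.72}, {"dp": [0, 0.058, -0.3], "angular": [0, 0, 0], "fingers": 0.72}, {"dp": [0, 0.058, -0.5], "angular": [0, 0, 0], "fingers": 0.72}, {"dp": [0.2, 0, -0.6], "angular": [0, 0, 0], "fingers": 0.72}, {"dp": [0.45, -0.2, -0.6], "angular": [0, 0, 0], "fingers": 0.72}, {"dp": [0.7, -0.4, -0.6], "angular": [0, 0, 0], "fingers": 0.72}]}}

```text
time: 43.0
tool_pos: [422.4, 371.6, 294.8]
tcp_rot: [179.9, -0.1, 77.9]
ft_force: [0.9, -0.1, 0.3]
finger_gap: 23.9
grip_force: 0.0
```

```bash
python3 - <<'E'
from h import *
s=st()
a=snapshot("scene");b=snapshot("top")
A=cv2.resize(a[170:260,190:360],None,fx=4.5,fy=4.5,interpolation=cv2.INTER_CUBIC)[:300]
B=cv2.resize(b[185:280,205:375],None,fx=4.5,fy=4.5,interpolation=cv2.INTER_CUBIC)[:300]
cv2.imwrite("pics/g.png",np.vstack([A,B]))
E
```

```text
43.0 [422.4 371.6 294.8] [ 1.799e+02 -1.000e-01  7.790e+01] F [ 0.9 -0.1  0.3] 23.9 0.0 [36.  1. 86.  0. 93. 48.]
```

View pics/g.png

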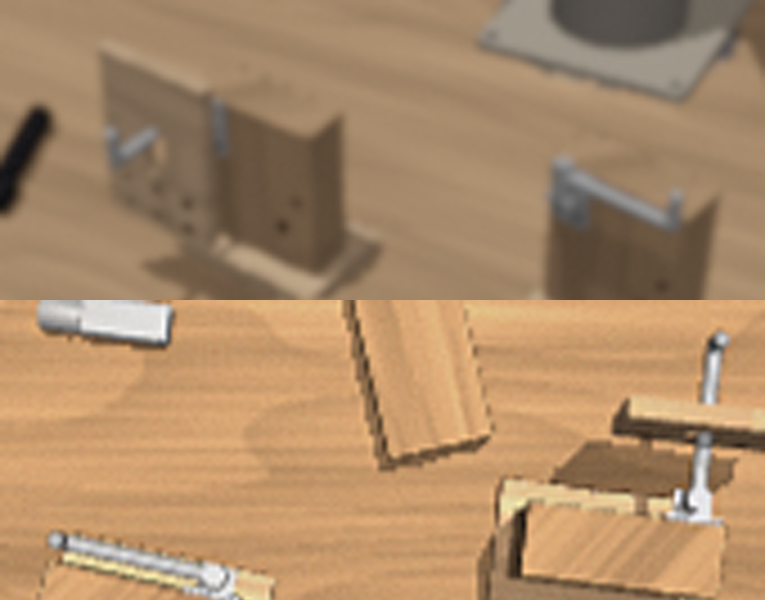

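The pictures show hook a lying flat along its block, from crop (57,540) to (215,575) in the top view. Hook b is out, and the template hangs between its pin at (718,340) and its hinge at (690,505).

```bash
python3 -c "
from bench import *
print(hand_in())"
```

```text
the job is handed in; nothing more can be done
None
```

I handed the job in at about 43 s: hook b is fully out on its stop (pushed to 18 N), the template hangs on it between pin and hinge, and hook a is folded fully home (20 N); hand-in gave no verdict.

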